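# Weigh the padlocks for the courier

## Robot

A 6-joint arm with a two-finger parallel gripper is mounted at the origin on the work surface. World frame = base frame: x ahead of the robot, y to its left, z up, the work surface at z = 0. Lengths are in m, angles in rad, forces in N, time in s.
With the tool pointing down it reaches from about 0.3 to 0.75 m from the base axis. Payload 8.5 kg.
Tool frame: the origin (TCP) lies midway between the tips of the shut fingers; the grasp point (between the pads) lies 19 mm behind it (r.pinch_z is the distance from the TCP to the grasp point, in m); z points along the fingers, y is the line along which they close (so a half turn about z gives the same grasp; the last joint's range is limited). The gripper opens to 88 mm and grips with 3 to 60 N. Pads are 18 mm wide; open, the fingers measure 123 mm over their backs; the gripper's body (75 mm by 187 mm) begins 45 mm behind the grasp point.
Start: joints at [1.068, 0.381, 1.297, -0, 1.464, -0.215], TCP at [0.156, 0.527, 0.239] pointing down, gripper open.
Joint ranges: [-3.11, 3.11], [-0.89, 2.33], [0.22, 2.48], [-1.42, 4.56], [0.17, 2.85], [-2.88, 2.88]. Speed limits (rad/s): [2.39, 2.39, 3.14, 3.14, 3.14, 3.14].

## Interface

Orientations are given as a unit quaternion [x, y, z, w].
In Python, from station import r gives the robot as it stands.
- The arm moves only by the shell command python3 -m creep 'ROWS' [FORCE]. ROWS is text: rows parted by semicolons, each of 7 numbers parted by spaces: the shift along the world's x, y, z in cm, then the turn, a rotation vector about the world's x, y, z in rad, then the closure, from -1 (fully open) to 1 (shut). A call has exactly 10 rows; each row is the pose to reach, as a shift and turn from the pose commanded when the call began; what a row does not reach only later rows make up. A row lasts 1/8 s, in which the tool goes at most 62.5 mm and 10.7 degrees, less where a joint would pass 70% of its speed; a pose out of reach is approached as far as the arm can. A call with a gripper value outside its range is refused whole. The fingers move at their own pace and stop on an object; FORCE is the grip in N (left out, the last holds). Time passes only in rows, so rows that repeat a pose let the fingers close, or fill a call up. It gives the time, the measured TCP pose, the force, the opening and the grip force at its end, in the units of the state.
- r.observe(): the state, without advancing time (a new reading comes with each control period).
- r.read_camera(name): name is "scene" or "side" or "wrist"; returns a dict with "frame" (480x640x3 uint8, blue, green, red), "fx", "fy", "cx", "cy" (pixels), "xyz" and "rotation" of the camera in the world. Camera axes: x right, y up, looking along -z (the intrinsics and any distortion apply to the point x, -y, -z); pixel columns grow to the right and rows downward; lengths in m; the calibration is good to about 2 mm. A picture is of the moment at which its call begins. There is no depth.
- r.sign_off(): hands the job in; it is judged then, once.
The state is a dict: "clock": time; "joint_positions": joint angles; "dq": joint speeds; "effort": joint torques, N m; "tcp_pos": TCP position; "ee_rot": TCP orientation; "ft_force": force on the tool from outside, world axes, zero at the start; "torque": the same for the moment, N m; "finger_gap": finger opening in m; "finger_force": force on a finger pad.
Only numpy, scipy, OpenCV 4.12 (cv2) and the standard library are available. Lean on these libraries where they do the work, as an engineer would, in place of code of your own. Each camera call takes 0.05 s, during which the arm holds its last target. There are 200 camera calls.

## Task

Hang every padlock on the hooks of the spring balance, let go and let the bar stop bobbing; then, with all of them still hanging, turn the marker dial to the mark with as many dots as the units the balance shows (a coloured padlock is one unit, the dark steel one two) and let go of it. Then take all the padlocks off and put them into the yellow bin, leaving the dial at its mark and the empty balance at rest. Never push the hook bar down to its stop, and do not knock over or shift the cologne bottle.

Things in the scene. Friction and masses are not known exactly. Their poses are not given: they have to be found in the camera images.
- lockA_c (a point): Blue padlock, 200 g (may be absent), stands shackle up. Body 30 (own x) x 50 (own y) x 45 mm high; shackle of 9 mm round bar in the own y-z plane, 104.5 mm tall over all: upright legs centred at y = -18 and 18 mm (45 mm over their outsides), straight up to 90 mm; crown's underside at 95.5 mm. Point: mid-axis, 52 mm above the base. z up, standing or hanging.
- lockB_c (a point): Red padlock, 200 g (may be absent), stands shackle up. Body 30 (own x) x 50 (own y) x 45 mm high; shackle of 9 mm round bar in the own y-z plane, 104.5 mm tall over all: upright legs centred at y = -18 and 18 mm (45 mm over their outsides), straight up to 90 mm; crown's underside at 95.5 mm. Point: mid-axis, 52 mm above the base. z up, standing or hanging.
- lockC_c (a point): Green padlock, 200 g (may be absent), stands shackle up. Body 30 (own x) x 50 (own y) x 45 mm high; shackle of 9 mm round bar in the own y-z plane, 104.5 mm tall over all: upright legs centred at y = -18 and 18 mm (45 mm over their outsides), straight up to 90 mm; crown's underside at 95.5 mm. Point: mid-axis, 52 mm above the base. z up, standing or hanging.
- lockD_c (a point): Dark steel padlock, 400 g (may be absent), stands shackle up. Body 30 (own x) x 50 (own y) x 45 mm high; shackle of 9 mm round bar in the own y-z plane, 104.5 mm tall over all: upright legs centred at y = -18 and 18 mm (45 mm over their outsides), straight up to 90 mm; crown's underside at 95.5 mm. Point: mid-axis, 52 mm above the base. z up, standing or hanging.
- hooks (a joint): Dip of the spring balance's hook bar, m: 0 when empty, grows downward, 6.5 mm per unit (200 g), stop at 60 mm. It bobs when loaded or unloaded and settles in 1 to 2 s. On the side away from the robot a red pointer shows the dip on a white scale with one line per unit.
- bar_mid (a point): Middle of the line of hook seats, moving with the bar. Frame: x from the hooks' tips towards the bar, y along the bar, z up. The bar (270 mm along y, 14 mm square) lies 50 mm further in x, its top 15 mm above the seats. Behind its middle the stand's scale plate rises to 220 mm; the stand's foot is 25 mm high.
- hook1 (a point): Seat of hook 1 of 4 (from the robot's left, 80 mm apart): top of its 8 mm round bar where a shackle's crown rests, 197 mm above the ledge when empty. Frame as bar_mid. The hook comes from the bar along -x and its free end turns up, ending 24 mm beyond the seat and 24 mm above it. A shackle goes over the tip along +x, then down.
- hook2 (a point): Seat of hook 2 of 4 (from the robot's left, 80 mm apart): top of its 8 mm round bar where a shackle's crown rests, 197 mm above the ledge when empty. Frame as bar_mid. The hook comes from the bar along -x and its free end turns up, ending 24 mm beyond the seat and 24 mm above it. A shackle goes over the tip along +x, then down.
- hook3 (a point): Seat of hook 3 of 4 (from the robot's left, 80 mm apart): top of its 8 mm round bar where a shackle's crown rests, 197 mm above the ledge when empty. Frame as bar_mid. The hook comes from the bar along -x and its free end turns up, ending 24 mm beyond the seat and 24 mm above it. A shackle goes over the tip along +x, then down.
- hook4 (a point): Seat of hook 4 of 4 (from the robot's left, 80 mm apart): top of its 8 mm round bar where a shackle's crown rests, 197 mm above the ledge when empty. Frame as bar_mid. The hook comes from the bar along -x and its free end turns up, ending 24 mm beyond the seat and 24 mm above it. A shackle goes over the tip along +x, then down.
- dial (a joint): Angle of the marker dial's knob, rad, growing clockwise seen from above, 0 when its red pointer points along x of dial_grip. Marks with 1, 2, 3, 4, 5, 6 dots are at -1.375, -0.825, -0.275, 0.275, 0.825, 1.375. It turns freely past them all, with 0.04 N m friction, and stays where it is left.
- dial_grip (a point): Point on the knob's axis at gripping height, 54.5 mm above the ledge; z up, frame fixed to the box. The knob: grey disc 48 mm across, top at 41.5 mm, with a black bar grip on it, 46 mm long, 14 mm thick, top at 67.5 mm, a red pointer line along the bar to one end. It sits on a black box 136 mm square, 30 mm high, white round face.
- bin_in (a point): Centre of the inner floor (4 mm above the ledge) of the loose yellow plastic bin: 200 x 200 mm outside along its x and y, walls 4 mm thick and 65 mm high, open top. Four padlocks fit standing, two by two.
- cologne: Cologne bottle, amber glass 50 x 35 x 75 mm with a black twist cap, 108 mm tall, origin at the centre of its underside. Not to be knocked over or shifted.

How it is judged:
On the way, in this order (a step that is already met when the one before it is completed fails the run):
1. every padlock hangs on the hooks, let go, and the bar has stopped bobbing (x of lockA_c in the frame of bar_mid between -0.03 and 0.04 m and y of lockA_c in the frame of bar_mid between -0.145 and 0.145 m and z of lockA_c in the frame of bar_mid between -0.056 and -0.028 m and angle between each of lockA_c, lockB_c, lockC_c, lockD_c's own z axis and vertical below 0.3 rad and contact force between each of lockA, lockB, lockC, lockD and the fingers below 0.1 N and x of lockB_c in the frame of bar_mid between -0.03 and 0.04 m and y of lockB_c in the frame of bar_mid between -0.145 and 0.145 m and z of lockB_c in the frame of bar_mid between -0.056 and -0.028 m and x of lockC_c in the frame of bar_mid between -0.03 and 0.04 m and y of lockC_c in the frame of bar_mid between -0.145 and 0.145 m and z of lockC_c in the frame of bar_mid between -0.056 and -0.028 m and x of lockD_c in the frame of bar_mid between -0.03 and 0.04 m and y of lockD_c in the frame of bar_mid between -0.145 and 0.145 m and z of lockD_c in the frame of bar_mid between -0.056 and -0.028 m and velocity of joint hooks between -0.01 and 0.01 m/s), for 0.4 s.
2. with all still hanging, the dial stands at the mark for the units shown and is let go (x of lockA_c in the frame of bar_mid between -0.03 and 0.04 m and y of lockA_c in the frame of bar_mid between -0.145 and 0.145 m and z of lockA_c in the frame of bar_mid between -0.056 and -0.028 m and angle between each of lockA_c, lockB_c, lockC_c, lockD_c's own z axis and vertical below 0.3 rad and contact force between each of lockA, lockB, lockC, lockD and the fingers below 0.1 N and x of lockB_c in the frame of bar_mid between -0.03 and 0.04 m and y of lockB_c in the frame of bar_mid between -0.145 and 0.145 m and z of lockB_c in the frame of bar_mid between -0.056 and -0.028 m and x of lockC_c in the frame of bar_mid between -0.03 and 0.04 m and y of lockC_c in the frame of bar_mid between -0.145 and 0.145 m and z of lockC_c in the frame of bar_mid between -0.056 and -0.028 m and x of lockD_c in the frame of bar_mid between -0.03 and 0.04 m and y of lockD_c in the frame of bar_mid between -0.145 and 0.145 m and z of lockD_c in the frame of bar_mid between -0.056 and -0.028 m and velocity of joint dial between -0.05 and 0.05 rad/s and contact force between the fingers and anything else below 0.2 N and ((value of joint hooks between 0.010075 and 0.015925 m and value of joint dial between -0.955 and -0.695 rad) or (value of joint hooks between 0.016575 and 0.022425 m and value of joint dial between -0.405 and -0.145 rad) or (value of joint hooks between 0.023075 and 0.028925 m and value of joint dial between 0.145 and 0.405 rad) or (value of joint hooks between 0.029575 and 0.035425 m and value of joint dial between 0.695 and 0.955 rad))), for 0.4 s.
At the end, for the whole second after the job is handed in: Every padlock is at rest in the yellow bin (middle within 90 mm of the bin's middle along each side, at most 75 mm above its floor), the dial is within 0.13 rad of its mark, the empty hook bar is still and within 3 mm of zero, and the cologne bottle stands within 30 mm of its place (x of lockA_c in the frame of bin_in between -0.09 and 0.09 m and y of lockA_c in the frame of bin_in between -0.09 and 0.09 m and z of lockA_c in the frame of bin_in between 0 and 0.075 m and linear speed of each of lockA, lockB, lockC, lockD below 0.03 m/s and x of lockB_c in the frame of bin_in between -0.09 and 0.09 m and y of lockB_c in the frame of bin_in between -0.09 and 0.09 m and z of lockB_c in the frame of bin_in between 0 and 0.075 m and x of lockC_c in the frame of bin_in between -0.09 and 0.09 m and y of lockC_c in the frame of bin_in between -0.09 and 0.09 m and z of lockC_c in the frame of bin_in between 0 and 0.075 m and x of lockD_c in the frame of bin_in between -0.09 and 0.09 m and y of lockD_c in the frame of bin_in between -0.09 and 0.09 m and z of lockD_c in the frame of bin_in between 0 and 0.075 m and velocity of joint hooks between -0.01 and 0.01 m/s and value of joint hooks between -0.003 and 0.003 m and (value of joint dial between -0.955 and -0.695 rad or value of joint dial between -0.405 and -0.145 rad or value of joint dial between 0.145 and 0.405 rad or value of joint dial between 0.695 and 0.955 rad) and angle between cologne's own z axis and vertical below 0.2 rad and distance of cologne from where it was at the start of the episode below 0.03 m); the robot touches nothing.
It fails at once if the hook bar is pushed down to its stop (value of joint hooks above 0.055 m).
It fails at once if the cologne bottle is knocked over (angle between cologne's own z axis and vertical above 0.5 rad).
Of lockA, lockB, lockC, lockD only 2 to 4 are there at a start; the rules pass over those that are not, and their reading is None.
At some moment in a run one of bin may be knocked a few centimetres aside while the robot is not near it.
It also fails if it takes over 210 s, if anything falls off the work surface, if the arm or the gripper's body presses on something with over 40 N, if the wrist force passes 120 N, or if a joint passes its speed limit or range.

## Working session

There is one attempt and no reset: what is moved stays moved. The work goes in short steps, Python scripts to look and compute and a shell command to move; the robot and the scene stay as the last step left them, time stands still between calls to the robot, and variables do not carry over. Pictures are saved under pics/ and viewed, at most 14 in all, crops included, and the job is handed in when it is done.

```bash
mkdir -p pics; ls
cat > h.py <<'E'
import numpy as np, cv2
from scipy.spatial.transform import Rotation as R
from station import r
def cam(n,f=None):
    c=r.read_camera(n)
    if f: cv2.imwrite('pics/'+f,c['frame'])
    return c
def rot(c):
    q=np.array(c['rotation'],float)
    return q if q.shape==(3,3) else R.from_quat(q).as_matrix()
def ray(c,u,v):
    d=np.array([(u-c['cx'])/c['fx'],-(v-c['cy'])/c['fy'],-1.])
    return np.array(c['xyz']),rot(c)@d
def at(c,u,v,z):
    o,d=ray(c,u,v); return (o+d*(z-o[2])/d[2]).round(4)
def tri(c1,p1,c2,p2):
    o1,d1=ray(c1,*p1);o2,d2=ray(c2,*p2)
    s=np.linalg.lstsq(np.c_[d1,-d2],o2-o1,rcond=None)[0]
    a=o1+s[0]*d1;b=o2+s[1]*d2
    return ((a+b)/2).round(4),np.linalg.norm(a-b).round(4)
def proj(c,p):
    q=rot(c).T@(np.array(p)-c['xyz']); return (c['cx']+c['fx']*q[0]/-q[2], c['cy']-c['fy']*q[1]/-q[2])
E
python3 - <<'E'
from h import *
import pickle
for n in('scene','side'):
    c=cam(n,n+'0.png'); pickle.dump(c,open(n+'.pkl','wb'))
    print(n,[ (k,v) for k,v in c.items() if k!='frame'])
c=cam('wrist','wrist0.png')
print([ (k,v) for k,v in c.items() if k!='frame'])
print(r.observe())
E
```

```text
pics
scene [('fx', 467.09263183938947), ('fy', 467.09263183938947), ('cx', 324.22412100315614), ('cy', 242.89822725237138), ('xyz', array([ 0.90217619, -0.27513847,  0.893732  ])), ('rotation', array([0.23353963, 0.10950966, 0.43469869, 0.86284641]))]
side [('fx', 560.2699721718845), ('fy', 560.2699721718845), ('cx', 326.92755381065723), ('cy', 244.38686560857295), ('xyz', array([ 0.49684582, -0.86715704,  0.76817531])), ('rotation', array([ 0.44439221, -0.01736768, -0.0171592 ,  0.89549957]))]
[('fx', 399.56702023205435), ('fy', 399.56702023205435), ('cx', 324.58994215592213), ('cy', 236.73000259743085), ('xyz', array([0.08670231, 0.54702207, 0.38414166])), ('rotation', array([-0.11452912, -0.08478378,  0.59243749,  0.792914  ]))]
{'clock': 0.15, 'joint_positions': array([ 1.06775048e+00,  3.81061876e-01,  1.29801514e+00, -7.16885331e-06,
        1.46357805e+00, -2.15315616e-01]), 'dq': array([ 0.00051113, -0.00311391, -0.00349638,  0.0012535 ,  0.00060923,
        0.00028505]), 'effort': array([ 2.98240906e-03, -4.38082802e+01, -2.24616373e+01,  7.13896682e-02,
        3.43372731e-02, -8.03685089e-05]), 'tcp_pos': array([0.1559914 , 0.52720821, 0.23829264]), 'ee_rot': array([ 1.43368958e-01,  9.89669167e-01, -4.98558223e-04, -1.83386003e-04]), 'ft_force': array([0.68247511, 0.89069543, 0.19387905]), 'torque': array([ 0.00297936, -0.02204737,  0.02429731]), 'finger_force': 0.0, 'finger_gap': 0.08836288315357849}
```

View pics/scene0.png

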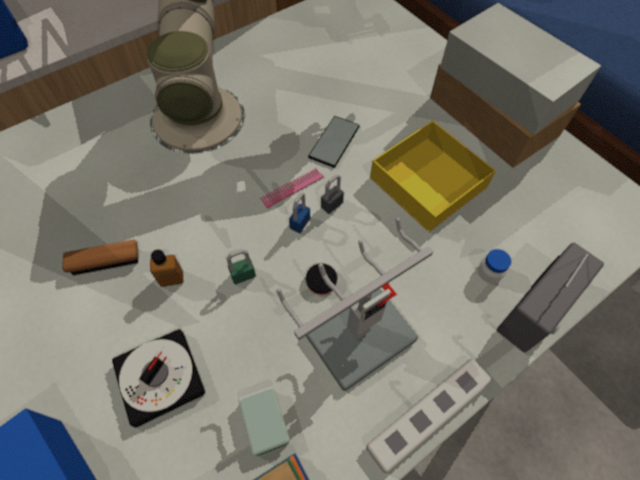

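View pics/side0.png

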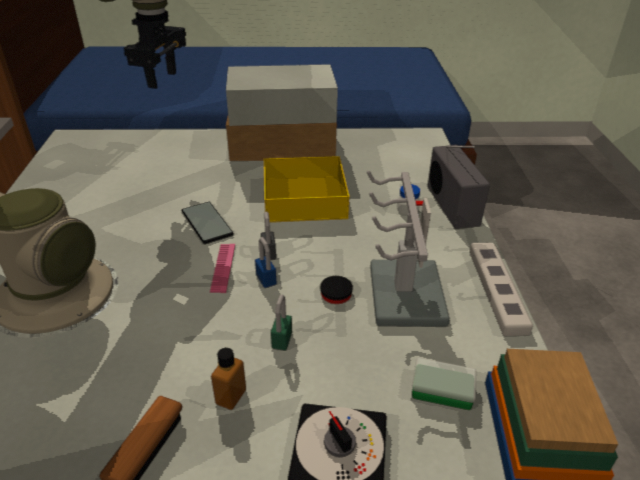

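Blue, green and dark padlocks are present (scene ≈(300,214), (240,268), (332,195)), so 4 units. The balance is centred near (365,290), the dial at (155,372), the bin at (432,175) and the cologne at (165,270). Next I'll crop for the details.

Run:
```python
import cv2
a=cv2.imread('pics/scene0.png')[150:350,215:445]
cv2.imwrite('pics/sc1.png',cv2.resize(a,(690,600),interpolation=cv2.INTER_CUBIC))
a=cv2.imread('pics/side0.png')[150:350,200:460]
cv2.imwrite('pics/si1.png',cv2.resize(a,(780,600),interpolation=cv2.INTER_CUBIC))
```

```text
(no output)
```

View pics/sc1.png

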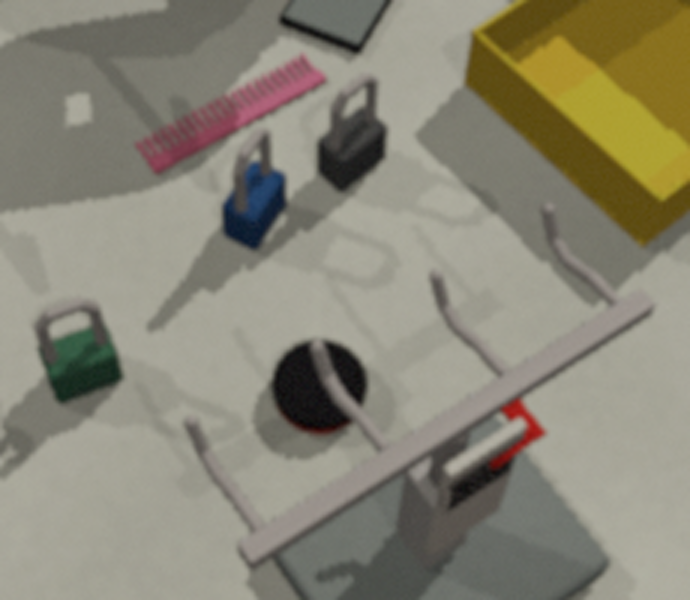

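View pics/si1.png

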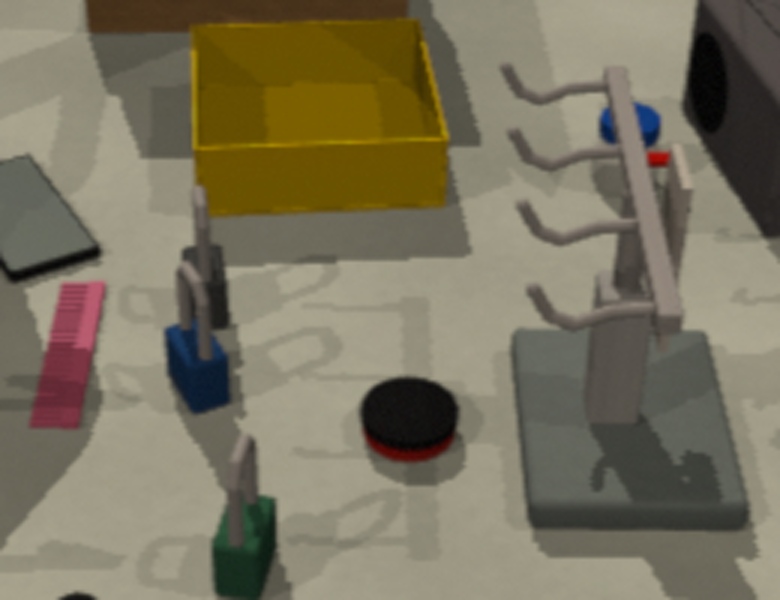

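Run:
```python
from h import *
import pickle
S=pickle.load(open('scene.pkl','rb'));D=pickle.load(open('side.pkl','rb'))
s=lambda u,v:(u/3+215,v/3+150)
d=lambda u,v:(u/3+200,v/3+150)
P=lambda n,a,b:print(n,*tri(S,s(*a),D,d(*b)))
P('barend R',(252,552),(668,315));P('barend L',(642,303),(617,72))
for i,(a,b) in enumerate([((548,207),(507,68)),((436,275),(514,133)),((317,343),(523,205)),((191,422),(533,289))],1): P('tip%d'%i,a,b)
print('A from scene z0.09', at(S,*s(241,150),.093),at(S,*s(267,143),.093),'side',at(D,*d(186,275),.093),at(D,*d(203,285),.093))
P('A crown',(254,135),(193,265))
print('A body top corners(z45) side',at(D,*d(168,333),.045),at(D,*d(222,357),.045), 'bottom', at(D,*d(192,410),0.),at(D,*d(230,400),0.))
print('A body bottom scene',at(S,*s(225,235),0),at(S,*s(258,248),0.),at(S,*s(285,203),0))
P('C crown',(69,302),(247,437))
print('C legs scene',at(S,*s(42,322),.093),at(S,*s(99,318),.093))
print('C bottom scene',at(S,*s(65,401),0),at(S,*s(121,380),0),at(S,*s(48,370),0))
P('D crown',(357,80),(201,190))
print('D legs scene',at(S,*s(340,100),.093),at(S,*s(374,88),.093))
print('D bottom scene',at(S,*s(320,168),0),at(S,*s(344,189),0),at(S,*s(386,155),0))
print('bin rim corners',at(S,372,172,.065),at(S,433,124,.065),at(S,492,176,.065),at(S,432,219,.065), 'bottom',at(S,431,230,0))
print('bin side',at(D,264,158,.065),at(D,339,156,.065),at(D,348,197,.065),at(D,265,198,.065))
print('dial', at(S,155,372,.0415),at(D,341,440,.0415),'box',at(S,112,358,.03),at(S,182,331,.03),at(S,204,384,.03),at(S,134,422,.03))
print('cologne',tri(S,(158,256),D,(226,355)))
print('puck',at(S,*s(320,385),.02),'foot',at(S,346,388,.025))
```

```text
barend R [ 0.6957 -0.1572  0.2034] 0.0011
barend L [0.7083 0.1026 0.2051] 0.0002
tip1 [0.6327 0.0972 0.213 ] 0.0025
tip2 [0.6289 0.0168 0.2125] 0.0014
tip3 [ 0.6249 -0.0633  0.2139] 0.0024
tip4 [ 0.622  -0.1441  0.2133] 0.0005
A from scene z0.09 [0.4218 0.0223 0.093 ] [0.4276 0.0403 0.093 ] side [0.4192 0.0335 0.093 ] [0.4309 0.0222 0.093 ]
A crown [0.4236 0.0326 0.1028] 0.002
A body top corners(z45) side [0.4044 0.0318 0.045 ] [0.4419 0.0052 0.045 ] bottom [ 0.4196  0.0031 -0.    ] [0.4454 0.0128 0.    ]
A body bottom scene [0.4224 0.0028 0.    ] [0.4462 0.0161 0.    ] [0.4258 0.0557 0.    ]
C crown [ 0.4623 -0.1397  0.1052] 0.002
C legs scene [ 0.4568 -0.1588  0.093 ] [ 0.4761 -0.1277  0.093 ]
C bottom scene [ 0.4684 -0.1647  0.    ] [ 0.4778 -0.1245  0.    ] [ 0.4407 -0.1618  0.    ]
D crown [0.4264 0.1198 0.1028] 0.0004
D legs scene [0.4278 0.1039 0.093 ] [0.4336 0.13   0.093 ]
D bottom scene [0.4157 0.0963 0.    ] [0.4421 0.0995 0.    ] [0.4361 0.1448 0.    ]
bin rim corners [0.4437 0.2155 0.065 ] [0.4178 0.4278 0.065 ] [0.6115 0.4263 0.065 ] [0.6157 0.2379 0.065 ] bottom [0.6134 0.256  0.    ]
bin side [0.4045 0.4329 0.065 ] [0.6002 0.4404 0.065 ] [0.6085 0.24   0.065 ] [0.4151 0.2398 0.065 ]
dial [ 0.5515 -0.38    0.0415] [ 0.5513 -0.3868  0.0415] box [ 0.476  -0.4335  0.03  ] [ 0.5064 -0.3046  0.03  ] [ 0.619  -0.3203  0.03  ] [ 0.6037 -0.4499  0.03  ]
cologne (array([ 0.3771, -0.2678,  0.0987]), np.float64(0.0003))
puck [ 0.5717 -0.0197  0.02  ] foot [ 0.7771 -0.1171  0.025 ]
```

Run:
```python
import cv2
a=cv2.imread('pics/scene0.png')[325:430,105:210]
b=cv2.imread('pics/side0.png')[400:480,285:395]
import numpy as np
o=np.zeros((600,800,3),np.uint8)
a=cv2.resize(a,None,fx=3.8,fy=3.8,interpolation=3);b=cv2.resize(b,None,fx=3.6,fy=3.6,interpolation=3)
o[:a.shape[0],:a.shape[1]]=a;o[:b.shape[0],400:400+b.shape[1]]=b
cv2.imwrite('pics/dial.png',o)
```

```text
(no output)
```

View pics/dial.png

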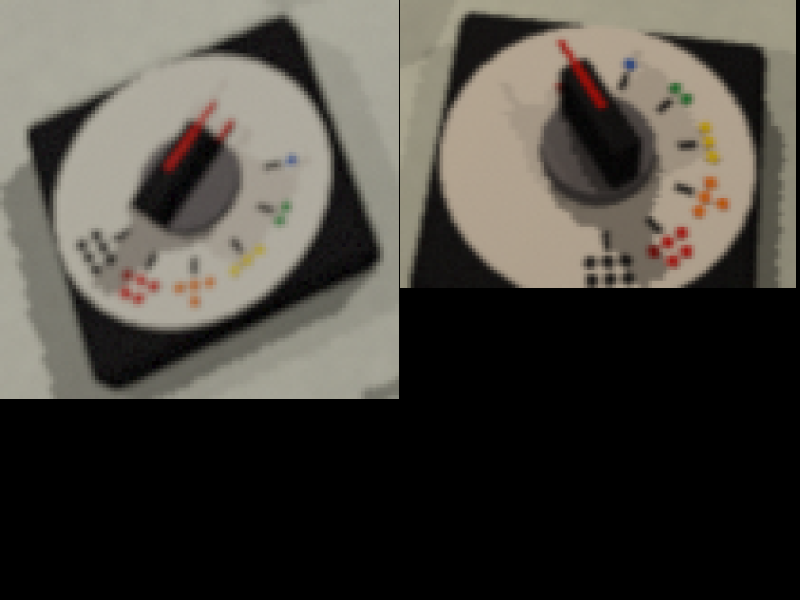

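The dial's 4-dot mark is orange, at about (195,265) in the left crop. The pointer now points the other way, beside the blue side. Measured heights agree with the spec to within about 8 mm. Next I move above the padlocks for a close look.

```bash
T="24.4 -54.7 6 0 0 0.287 -1"; python3 -m creep '3 -6 3 0 0 0.05 -1;6 -12 6 0 0 0.1 -1;9 -18 6 0 0 0.15 -1;12 -24 6 0 0 0.2 -1;15 -30 6 0 0 0.287 -1;18 -36 6 0 0 0.287 -1;20 -42 6 0 0 0.287 -1;22 -48 6 0 0 0.287 -1;24.4 -54.7 6 0 0 0.287 -1;24.4 -54.7 6 0 0 0.287 -1' 30
python3 - <<'E'
from h import *
import pickle
c=cam('wrist','w1.png');pickle.dump(c,open('w1.pkl','wb'));o=r.observe();print(o['tcp_pos'],o['ee_rot'],c['xyz'],rot(c)[:,2],o['ft_force'])
for p in [(.424,.033,.1),(.462,-.14,.1),(.426,.12,.1),(.652,-.025,.197)]: print(proj(c,p))
E
```

```text
clock: 1.4
tcp_pos: [0.4004, -0.022, 0.2987]
ee_rot: [0.001, 1.0, -0.0, -0.0]
ft_force: [0.5, 1.2, -1.0]
finger_gap: 0.0883
finger_force: 0.0
[ 0.40211974 -0.02578708  0.29827222] [ 2.38180321e-03  9.99996736e-01 -9.16233587e-04 -1.22529833e-04] [ 0.32799811 -0.0228381   0.44457594] [-2.82318818e-01  4.25784297e-04  9.59320543e-01] [ 2.14562061 -2.55523634 -0.02439146]
(np.float64(387.13182086517315), np.float64(230.80277547405348))
(np.float64(197.7738454744844), np.float64(270.9177717459428))
(np.float64(484.10092213839437), np.float64(232.74118575336743))
(np.float64(322.7696618835342), np.float64(529.3572076499983))
```

View pics/w1.png

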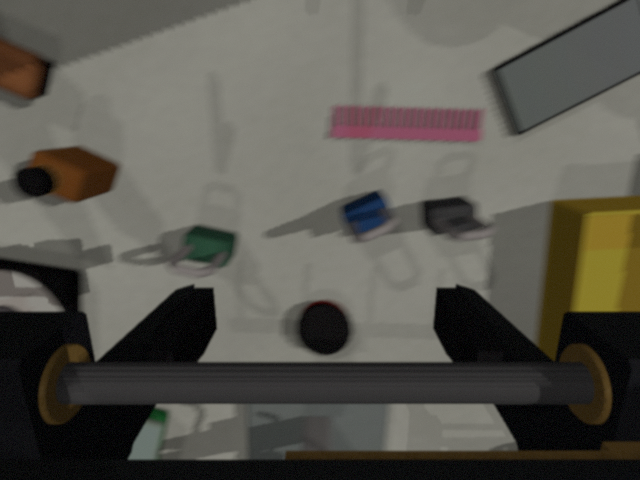

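Wrist view: green body (210,245) with crown (200,268), blue body (365,213) with crown (376,233), dark body (448,215) with crown (470,235), puck (324,327). I'll zoom in for the yaws.

Run:
```python
import cv2
a=cv2.imread('pics/w1.png')
p=[cv2.resize(a[180:285,x:x+105],None,fx=3.8,fy=3.8,interpolation=3) for x in (155,325,400)]
cv2.imwrite('pics/w1c.png',cv2.vconcat([cv2.hconcat(p[:2]),cv2.hconcat([p[2],p[2]*0])])[:,:][0:798].copy() if 0 else cv2.resize(cv2.hconcat(p),(800,267)))
for i in range(3):pass
```

```text
(no output)
```

View pics/w1c.png

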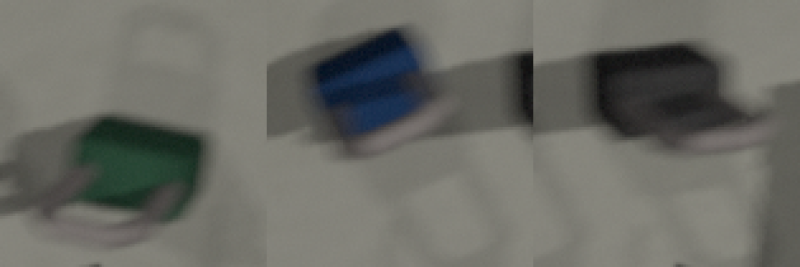

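Run:
```python
from h import *
import pickle
c=pickle.load(open('w1.pkl','rb'))
k=2.54
for n,x0,off,edge,cr in [('C',155,0,((105,118),(203,138)),((40,215),(160,225))),('A',325,266.7,((318,68),(410,30)),((348,150),(455,105))),('D',400,533.3,((600,55),(690,47)),((665,145),(772,125)))]:
    f=lambda p,z:at(c,(p[0]-off)/k+x0,p[1]/k+180,z)
    e=[f(p,.0) for p in edge]; e45=[f(p,.045) for p in edge];q=[f(p,.095) for p in cr]
    y=lambda a:np.arctan2(-(a[1]-a[0])[0],(a[1]-a[0])[1]).round(3)
    print(n,'edge',y(e),np.linalg.norm(e45[1]-e45[0]),np.linalg.norm(e[1]-e[0]),'crown',y(q),np.linalg.norm(q[1]-q[0]),(q[0]+q[1])/2)
```

```text
C edge -0.214 0.040327658002914095 0.044818411395318336 crown -0.094 0.04389191269470949 [ 0.45965 -0.14445  0.095  ]
A edge 0.397 0.03939263890627282 0.043923228478790134 crown 0.415 0.04119283918352798 [0.4249  0.02545 0.095  ]
D edge 0.09 0.03584313044364289 0.03986289001063521 crown 0.194 0.03832127346526992 [0.4278 0.1119 0.095 ]
```

```bash
python3 -m creep '1 5 -5 0 0 0.06 -0.7;2 10 -10 0 0 0.12 -0.7;2.6 14 -15 0 0 0.12 -0.7;2.6 14 -16.9 0 0 0.12 -0.7;2.6 14 -16.9 0 0 0.12 -0.7;2.6 14 -20 0 0 0.12 -0.7;2.6 14 -23.5 0 0 0.12 -0.7;2.6 14 -23.5 0 0 0.12 -0.7;2.6 14 -23.5 0 0 0.12 1;2.6 14 -23.5 0 0 0.12 1' 30
python3 -m creep '0 0 0 0 0 0 1;0 0 0 0 0 0 1;0 0 0 0 0 0 1;0 0 0 0 0 0 1;0 0 1 0 0 0 1;0 0 2 0 0 0 1;0 0 4 0 0 0 1;0 0 4 0 0 0 1;0 0 4 0 0 0 1;0 0 4 0 0 0 1' 30
python3 - <<'E'
from h import *
c=cam('wrist','w2.png');o=r.observe();print(o['tcp_pos'],o['ee_rot'],o['ft_force'],o['finger_gap'])
E
```

```text
clock: 2.7
tcp_pos: [0.4269, 0.1202, 0.0652]
ee_rot: [-0.059, 0.998, -0.0, 0.001]
ft_force: [-0.1, -0.3, -0.1]
finger_gap: 0.057
finger_force: 0.0
clock: 3.95
tcp_pos: [0.4257, 0.1204, 0.1031]
ee_rot: [-0.06, 0.998, 0.0, -0.001]
ft_force: [-0.2, 0.3, -4.2]
finger_gap: 0.044
finger_force: 29.7
[0.42579381 0.12035739 0.10322281] [-5.95764708e-02  9.98223553e-01  3.29330621e-05 -6.17785516e-04] [-0.72483205  0.54441917 -3.97026705] 0.04355524454469499
```

```bash
python3 -m creep '0 0 5 0 0 0 1;0 0 9.1 0 0 -0.08 1;5 -1 9.1 0 0 -0.168 1;10 -1.5 9.1 0 0 -0.168 1;15 -2 9.1 0 0 -0.168 1;17.2 -2.2 9.1 0 0 -0.168 1;17.2 -2.2 9.1 0 0 -0.168 1;17.2 -2.2 9.1 0 0 -0.168 1;17.2 -2.2 9.1 0 0 -0.168 1;17.2 -2.2 9.1 0 0 -0.168 1' 30
python3 - <<'E'
from h import *
import pickle
o=r.observe();print(o['tcp_pos'],R.from_quat(o['ee_rot']).as_matrix()[:,1])
c=cam('side');pickle.dump(c,open('side2.pkl','wb'));w=cam('wrist');pickle.dump(w,open('w3.pkl','wb'));s=cam('scene');pickle.dump(s,open('sc3.pkl','wb'))
a=cv2.resize(c['frame'][130:280,340:450],None,fx=3.6,fy=3.6,interpolation=3)
b=cv2.resize(s['frame'][170:320,300:450],None,fx=2.64,fy=2.64,interpolation=3)
out=np.zeros((540,396+396,3),np.uint8);out[:a.shape[0],:396]=a;out[:b.shape[0],396:]=b
cv2.imwrite('pics/ins.png',out)
E
```

```text
clock: 5.25
tcp_pos: [0.5976, 0.0985, 0.1951]
ee_rot: [0.024, 1.0, 0.0, 0.0]
ft_force: [0.4, 0.3, -4.0]
finger_gap: 0.0435
finger_force: 29.9
[0.59762528 0.0985435  0.19507377] [4.85253276e-02 9.98821952e-01 3.18366497e-05]
```

View pics/ins.png

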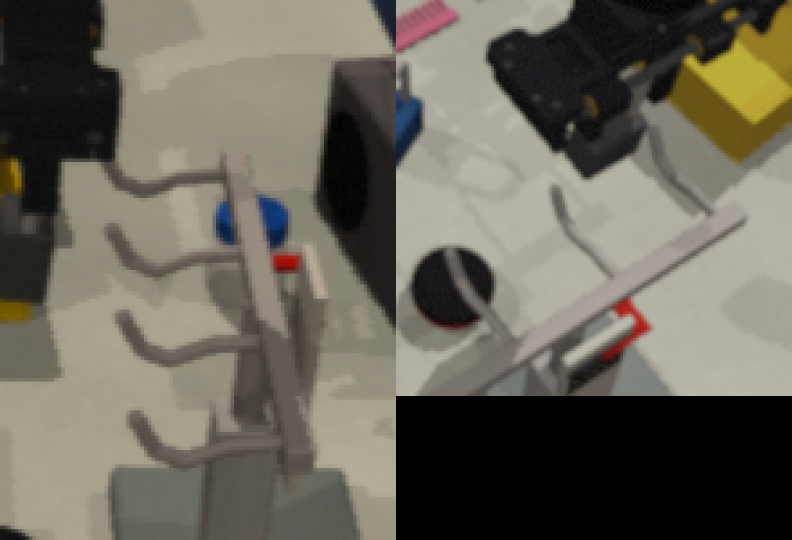

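Run:
```python
from h import *
import pickle
c=pickle.load(open('side2.pkl','rb'));s=pickle.load(open('sc3.pkl','rb'))
f=lambda p:tuple(np.round(((p[0]-340)*3.6,(p[1]-130)*3.6),0))
g=lambda p:tuple(np.round(((p[0]-300)*2.64+396,(p[1]-170)*2.64),0))
for y,x in((.0955,.658),(.0155,.654),(-.0645,.65),(-.144,.646)):
    print('seat',f(proj(c,(x,y,.193))),g(proj(s,(x,y,.193))),'tip',f(proj(c,(x-.024,y,.221))),g(proj(s,(x-.024,y,.221))))
print('lock body top front',f(proj(c,(.613,.0735,.176))),'bottom',f(proj(c,(.613,.0735,.131))),f(proj(c,(.583,.0735,.131))), g(proj(s,(.613,.073,.131))),g(proj(s,(.613,.123,.131))))
```

```text
seat (np.float64(146.0), np.float64(185.0)) (np.float64(673.0), np.float64(175.0)) tip (np.float64(106.0), np.float64(141.0)) (np.float64(655.0), np.float64(127.0))
seat (np.float64(157.0), np.float64(263.0)) (np.float64(576.0), np.float64(234.0)) tip (np.float64(115.0), np.float64(218.0)) (np.float64(556.0), np.float64(186.0))
seat (np.float64(170.0), np.float64(352.0)) (np.float64(473.0), np.float64(296.0)) tip (np.float64(125.0), np.float64(306.0)) (np.float64(450.0), np.float64(248.0))
seat (np.float64(184.0), np.float64(452.0)) (np.float64(364.0), np.float64(362.0)) tip (np.float64(136.0), np.float64(405.0)) (np.float64(339.0), np.float64(314.0))
lock body top front (np.float64(68.0), np.float64(233.0)) bottom (np.float64(64.0), np.float64(300.0)) (np.float64(11.0), np.float64(301.0)) (np.float64(593.0), np.float64(191.0)) (np.float64(646.0), np.float64(156.0))
```

The side crop shows lock D in the fingers. Its front-right bottom corner is at (45,303), against (64,300) predicted, so it may sit about 9 mm behind the pads' centre. I'll check from the wrist.

Run:
```python
from h import *
import pickle
w=pickle.load(open('w3.pkl','rb'));c=pickle.load(open('side2.pkl','rb'))
M=R.from_quat(r.observe()['ee_rot']).as_matrix();t=np.array([.5976,.0985,.1951])
a=cv2.resize(w['frame'][180:480,170:490],None,fx=1.6,fy=1.6,interpolation=3)
b=cv2.resize(c['frame'][150:225,325:375],(300,450),interpolation=3)
o=np.zeros((480,812,3),np.uint8);o[:480,:512]=a;o[:450,512:]=b
cv2.imwrite('pics/g.png',cv2.resize(o,(800,473)))
k=800/812
for n,z in(('bodytop',.176),('crowntop',.2355),('legs',.214)):
  for y in(-.018,.018):
    p=t+M@[0,y,0];p[2]=z;q=proj(w,p);print(n,y,(q[0]-170)*1.6*k,(q[1]-180)*1.6*k)
for x in(.583,.598,.613):
  for z in (.131,.176,.2):
    q=proj(c,(x,.0735,z));print(x,z,((q[0]-325)*6+512)*k,(q[1]-150)*6*k)
```

```text
bodytop -0.018 183.57925071292118 169.34948285584343
bodytop 0.018 310.52690639884327 169.37505190468485
crowntop -0.018 155.39582182699468 294.0227329857349
crowntop 0.018 341.9566494645607 294.05230231266546
legs -0.018 168.19097188425025 237.421637711118
legs 0.018 327.68784723441325 237.4500251336795
0.583 0.131 610.5374125908808 376.2864539551137
0.583 0.176 614.9867910921967 264.8938314774071
0.583 0.2 617.4501304146536 203.22278526280127
0.598 0.131 654.0849471625833 375.7296787795152
0.598 0.176 659.5979200242739 264.3931567160849
0.598 0.2 662.6500332410155 202.75460361215153
0.613 0.131 697.5792937906529 375.1735836361379
0.613 0.176 704.1532285359531 263.8931084324229
0.613 0.2 707.7926309910537 202.28701552882265
```

View pics/g.png

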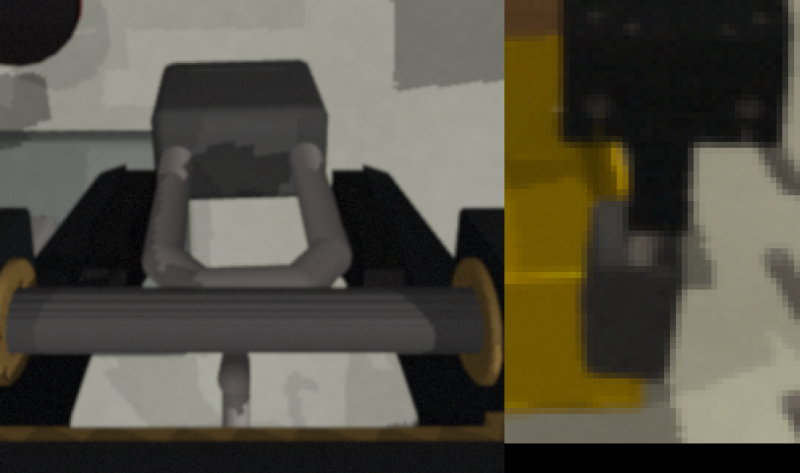

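The legs sit about 4 mm behind the pad centre, which still holds. Hook 1's tip at (233,370) lines up with the travel direction, so I go in.

```bash
python3 -m creep '1 0 0 0 0 0 1;2 -0.1 0 0 0 0 1;3 -0.1 0 0 0 0 1;4 -0.2 0 0 0 0 1;5 -0.2 0 0 0 0 1;6 -0.3 0 0 0 0 1;6.5 -0.3 0 0 0 0 1;6.5 -0.3 0 0 0 0 1;6.5 -0.3 0 0 0 0 1;6.5 -0.3 0 0 0 0 1' 30
python3 -m creep '0 0 -0.5 0 0 0 1;0 0 -1 0 0 0 1;0 0 -1.5 0 0 0 1;0 0 -2 0 0 0 1;0 0 -2.5 0 0 0 1;0 0 -3 0 0 0 1;0 0 -3 0 0 0 1;0 0 -3 0 0 0 1;0 0 -3 0 0 0 1;0 0 -3 0 0 0 1' 30
```

```text
clock: 6.65
tcp_pos: [0.6629, 0.0954, 0.1949]
ee_rot: [0.024, 1.0, 0.0, -0.0]
ft_force: [-0.3, 0.1, -4.3]
finger_gap: 0.0442
finger_force: 29.9
clock: 7.9
tcp_pos: [0.6631, 0.0954, 0.1649]
ee_rot: [0.024, 1.0, -0.0, 0.0]
ft_force: [-0.8, 0.8, -2.5]
finger_gap: 0.0438
finger_force: 29.9
```

```bash
python3 -m creep '0 0 -0.4 0 0 0 1;0 0 -0.7 0 0 0 1;0 0 -0.7 0 0 0 1;0 0 -0.7 0 0 0 -0.36;0 0 -0.7 0 0 0 -0.36;0 0 -0.7 0 0 0 -0.36;0 0 -0.7 0 0 0 -0.36;0 0 2 0 0 0 -0.36;0 0 7 0 0 0 -0.36;0 0 12 0 0 0 -0.36' 30
python3 - <<'E'
from h import *
s=cam('side');w=cam('wrist')
a=s['frame'][120:300,330:480];b=w['frame'][180:480,170:490]
o=np.zeros((480,800,3),np.uint8);o[:480,:400]=cv2.resize(a,(400,480),interpolation=3);o[:375,400:]=cv2.resize(b,(400,375))
cv2.imwrite('pics/h1.png',o)
E
```

```text
clock: 9.15
tcp_pos: [0.6629, 0.0953, 0.2862]
ee_rot: [0.024, 1.0, 0.0, -0.0]
ft_force: [0.4, -0.8, 0.7]
finger_gap: 0.06
finger_force: 0.0
```

View pics/h1.png

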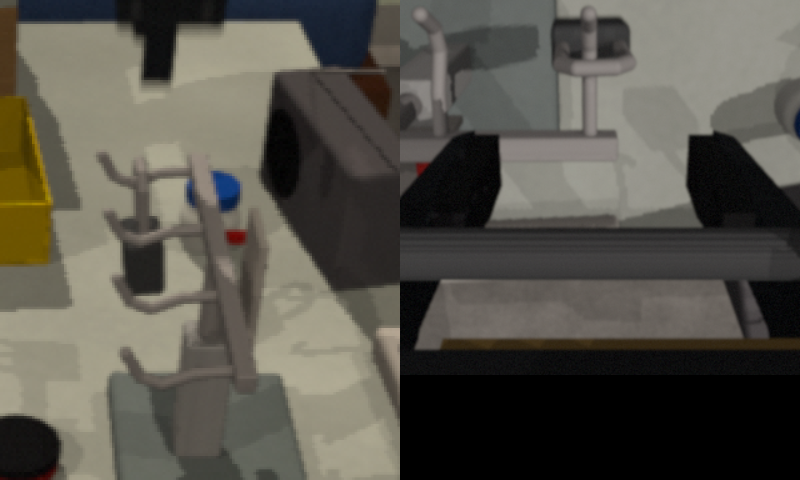

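D hangs on hook 1, with its crown over the hook and the body at (143,255) in the left crop. Now the blue lock.

```bash
python3 -m creep '-6 -1 0 0 0 0.1 -0.7;-12 -3 -2 0 0 0.25 -0.7;-18 -5 -8 0 0 0.4 -0.7;-24.3 -6.4 -13 0 0 0.458 -0.7;-24.3 -6.4 -15.5 0 0 0.458 -0.7;-24.3 -6.4 -15.5 0 0 0.458 -0.7;-24.3 -6.4 -19 0 0 0.458 -0.7;-24.3 -6.4 -22.1 0 0 0.458 -0.7;-24.3 -6.4 -22.1 0 0 0.458 -0.7;-24.3 -6.4 -22.1 0 0 0.458 1' 30
python3 -m creep '0 0 0 0 0 0 1;0 0 0 0 0 0 1;0 0 0 0 0 0 1;0 0 0 0 0 0 1;0 0 1 0 0 0 1;0 0 2 0 0 0 1;0 0 4 0 0 0 1;0 0 6 0 0 0 1;0 0 6 0 0 0 1;0 0 6 0 0 0 1' 30
python3 - <<'E'
from h import *
o=r.observe();w=cam('wrist','w4.png');t=np.array(o['tcp_pos']);M=R.from_quat(o['ee_rot']).as_matrix()
print(np.arctan2(-M[0,1],M[1,1]))
for dz in(-.019,.0405):
  for y in(-.018,.018):print(dz,y,proj(w,t+M@[0,y,-dz]))
g=w['frame'].astype(int); m=((g[...,0]-g[...,2]>25)&(g[...,1]<90)); m[380:]=0
ys,xs=np.nonzero(m);print(len(xs),np.percentile(xs,[1,50,99]),np.percentile(ys,[1,50,99]))
E
```

```text
clock: 10.5
tcp_pos: [0.4215, 0.0313, 0.0649]
ee_rot: [-0.203, 0.979, -0.0, 0.001]
ft_force: [0.0, 0.2, -0.2]
finger_gap: 0.067
finger_force: 0.0
clock: 11.75
tcp_pos: [0.4197, 0.0315, 0.1233]
ee_rot: [-0.203, 0.979, 0.0, -0.0]
ft_force: [0.1, -0.1, -1.7]
finger_gap: 0.0437
finger_force: 29.6
0.4091767189525064
-0.019 -0.018 (np.float64(286.7302592890752), np.float64(288.7718328592405))
-0.019 0.018 (np.float64(367.19771408550656), np.float64(288.77343699347426))
0.0405 -0.018 (np.float64(269.0550414715929), np.float64(368.3741529003569))
0.0405 0.018 (np.float64(387.2667827836947), np.float64(368.3653026482292))
6693 [269. 320. 371.] [239. 273. 316.]
```

```bash
python3 -m creep '0 0 5.8 0 0 -0.1 1;4 0 5.8 0 0 -0.25 1;9 -0.5 5.8 0 0 -0.4 1;14 -1 5.8 0 0 -0.458 1;17.4 -1.2 5.8 0 0 -0.458 1;17.4 -1.2 5.8 0 0 -0.458 1;18.4 -1.2 5.8 0 0 -0.458 1;20 -1.3 5.8 0 0 -0.458 1;22 -1.4 5.8 0 0 -0.458 1;23.6 -1.5 5.8 0 0 -0.458 1' 30
python3 -m creep '0 0 0 0 0 0 1;0 0 -0.5 0 0 0 1;0 0 -1 0 0 0 1;0 0 -1.5 0 0 0 1;0 0 -2 0 0 0 1;0 0 -2.6 0 0 0 1;0 0 -2.6 0 0 0 1;0 0 -2.6 0 0 0 1;0 0 -2.6 0 0 0 1;0 0 -2.6 0 0 0 1' 30
```

```text
clock: 13.05
tcp_pos: [0.6563, 0.0165, 0.1817]
ee_rot: [0.024, 1.0, 0.0, -0.0]
ft_force: [-0.5, 0.2, -0.7]
finger_gap: 0.044
finger_force: 29.6
clock: 14.3
tcp_pos: [0.6562, 0.0164, 0.1559]
ee_rot: [0.024, 1.0, -0.0, 0.0]
ft_force: [-0.6, 0.4, -1.4]
finger_gap: 0.0442
finger_force: 29.6
```

```bash
python3 -m creep '0 0 -0.4 0 0 0 1;0 0 -0.8 0 0 0 1;0 0 -0.8 0 0 0 1;0 0 -0.8 0 0 0 1;0 0 -0.8 0 0 0 -0.36;0 0 -0.8 0 0 0 -0.36;0 0 -0.8 0 0 0 -0.36;0 0 -0.8 0 0 0 -0.36;0 0 2 0 0 0 -0.36;0 0 7 0 0 0 -0.36' 30
python3 -m creep '0 0 7 0 0 0 -0.36;-6 0 7 0 0 0 -0.5;-12 -4 7 0 0 0 -0.7;-16 -9 6 0 0 -0.1 -0.7;-19.9 -15.7 4 0 0 -0.152 -0.7;-19.9 -15.7 1 0 0 -0.152 -0.7;-19.9 -15.7 -8.7 0 0 -0.152 -0.7;-19.9 -15.7 -8.7 0 0 -0.152 -0.7;-19.9 -15.7 -8.7 0 0 -0.152 -0.7;-19.9 -15.7 -8.7 0 0 -0.152 -0.7' 30
python3 - <<'E'
from h import *
o=r.observe();print(o['tcp_pos'],o['ft_force'])
w=cam('wrist','w5.png');s=cam('side')
a=s['frame'][120:300,330:480];b=w['frame'][180:480,170:490]
o=np.zeros((480,800,3),np.uint8);o[:480,:400]=cv2.resize(a,(400,480),interpolation=3);o[:375,400:]=cv2.resize(b,(400,375))
cv2.imwrite('pics/h2.png',o)
E
```

```text
clock: 15.55
tcp_pos: [0.6555, 0.0164, 0.225]
ee_rot: [0.024, 1.0, 0.0, -0.002]
ft_force: [0.7, 0.1, 0.3]
finger_gap: 0.0602
finger_force: 0.0
clock: 16.8
tcp_pos: [0.4579, -0.141, 0.1402]
ee_rot: [0.1, 0.995, -0.001, 0.001]
ft_force: [0.4, 0.3, -0.1]
finger_gap: 0.0749
finger_force: 0.0
[ 0.45788276 -0.14098103  0.14022596] [ 0.43262812  0.29284475 -0.09620153]
```

View pics/h2.png

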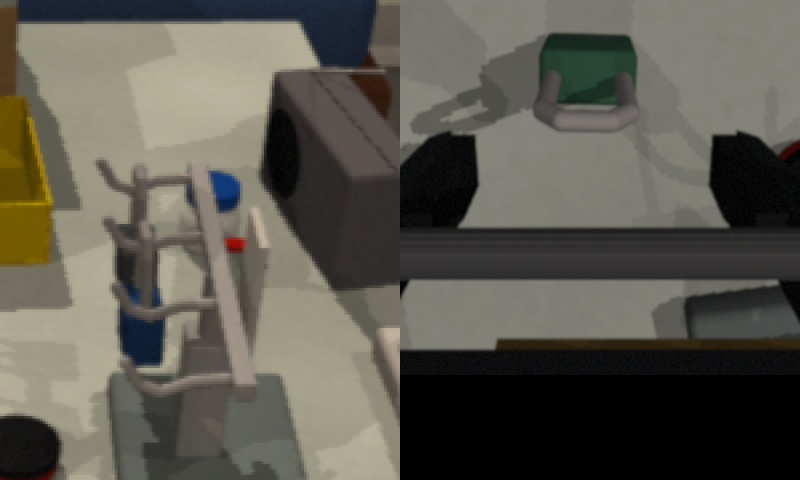

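Blue hangs on hook 2, at (142,320) in the left crop. Green is under the tool with its yaw aligned and its crown at wrist pixel (320,274).

Run:
```python
from h import *
w=r.read_camera('wrist');o=r.observe();t=np.array(o['tcp_pos'])
print(t,at(w,320.4,274.,.1),at(w,320,251,.045), at(w,293,245,.045),at(w,349,245,.045))
```

```text
[ 0.45773715 -0.14087636  0.14019625] [ 0.4594 -0.1443  0.1   ] [ 0.4655 -0.1465  0.045 ] [ 0.4582 -0.1624  0.045 ] [ 0.4652 -0.1277  0.045 ]
```

```bash
python3 -m creep '0.1 -0.3 -3 0 0 0 -0.7;0.1 -0.3 -7.5 0 0 0 -0.7;0.1 -0.3 -7.5 0 0 0 -0.7;0.1 -0.3 -7.5 0 0 0 1;0.1 -0.3 -7.5 0 0 0 1;0.1 -0.3 -7.5 0 0 0 1;0.1 -0.3 -7.5 0 0 0 1;0.1 -0.3 -7.5 0 0 0 1;0.1 -0.3 -5 0 0 0 1;0.1 -0.3 -1 0 0 0 1' 30
python3 -m creep '0 0 4.6 0 0 0.1 1;4 0.1 4.6 0 0 0.152 1;9 0.2 4.6 0 0 0.152 1;12.8 0.3 4.6 0 0 0.152 1;12.8 0.3 4.6 0 0 0.152 1;12.8 0.3 4.6 0 0 0.152 1;14 0.2 4.6 0 0 0.152 1;15.5 0.1 4.6 0 0 0.152 1;17 0.1 4.6 0 0 0.152 1;19 0 4.6 0 0 0.152 1' 30
python3 -m creep '0 0 0 0 0 0 1;0 0 -0.5 0 0 0 1;0 0 -1 0 0 0 1;0 0 -1.5 0 0 0 1;0 0 -2 0 0 0 1;0 0 -2.6 0 0 0 1;0 0 -3 0 0 0 1;0 0 -3.3 0 0 0 1;0 0 -3.3 0 0 0 1;0 0 -3.3 0 0 0 1' 30
```

```text
clock: 18.2
tcp_pos: [0.4574, -0.1432, 0.1287]
ee_rot: [0.1, 0.995, 0.001, -0.002]
ft_force: [1.3, 1.0, -1.3]
finger_gap: 0.0439
finger_force: 30.0
clock: 19.45
tcp_pos: [0.6485, -0.1439, 0.1751]
ee_rot: [0.025, 1.0, -0.0, 0.0]
ft_force: [1.0, -0.4, -0.8]
finger_gap: 0.044
finger_force: 30.0
clock: 20.7
tcp_pos: [0.6482, -0.1436, 0.1421]
ee_rot: [0.024, 1.0, -0.0, 0.0]
ft_force: [0.9, -0.3, 0.8]
finger_gap: 0.044
finger_force: 30.0
```

```bash
python3 -m creep '0 0 0 0 0 0 -0.36;0 0 0 0 0 0 -0.36;0 0 0 0 0 0 -0.36;0 0 0 0 0 0 -0.36;0 0 3 0 0 0 -0.36;0 0 8 0 0 0 -0.36;0 0 12 0 0 0 -0.36;0 0 12 0 0 0 -0.36;0 0 12 0 0 0 -0.36;0 0 12 0 0 0 -0.36' 30
python3 -m creep '-4 -5 0 0 0 0 -1;-8 -10 0 0 0 0 -1;-10 -15 -2 0 0 0 -1;-10 -19 -4 0 0 0 -1;-10 -24 -4 0 0 0 -1;-10 -24 -4 0 0 0 -1;-10 -24 -4 0 0 0 -1;-10 -24 -4 0 0 0 -1;-10 -24 -4 0 0 0 -1;-10 -24 -4 0 0 0 -1' 30
python3 - <<'E'
from h import *
import pickle
o=r.observe();print(o['tcp_pos'],o['joint_positions'])
w=cam('wrist','w6.png');pickle.dump(w,open('w6.pkl','wb'));s=cam('side')
a=s['frame'][120:320,330:480];b=w['frame'][100:400,150:490]
o=np.zeros((480,800,3),np.uint8);o[:480,:340]=cv2.resize(a,(340,480),interpolation=3);o[:406,340:]=cv2.resize(b,(460,406))
cv2.imwrite('pics/d1.png',o)
S=pickle.load(open('scene.pkl','rb'));f=lambda u,v,z:at(S,u/3.8+105,v/3.8+325,z)
print('ptr tip',f(212,105,.0675),'bar ends',f(152,210,.0675),'mark4',f(195,265,.03),'face marks',f(97,245,.03),f(283,163,.03))
E
```

```text
clock: 21.95
tcp_pos: [0.6478, -0.1435, 0.2601]
ee_rot: [0.024, 1.0, 0.001, -0.001]
ft_force: [0.1, -0.3, -0.4]
finger_gap: 0.06
finger_force: 0.0
clock: 23.2
tcp_pos: [0.5483, -0.3831, 0.222]
ee_rot: [0.024, 1.0, -0.0, 0.0]
ft_force: [-0.5, -0.5, 0.2]
finger_gap: 0.0885
finger_force: 0.0
[ 0.54826538 -0.38308301  0.22199295] [-7.86466371e-01  6.07231026e-01  9.52512017e-01  1.99570851e-05
  1.58163512e+00 -2.30916461e+00]
ptr tip [ 0.537  -0.3529  0.0675] bar ends [ 0.5649 -0.3972  0.0675] mark4 [ 0.5849 -0.3979  0.03  ] face marks [ 0.5491 -0.4308  0.03  ] [ 0.5666 -0.342   0.03  ]
```

View pics/d1.png

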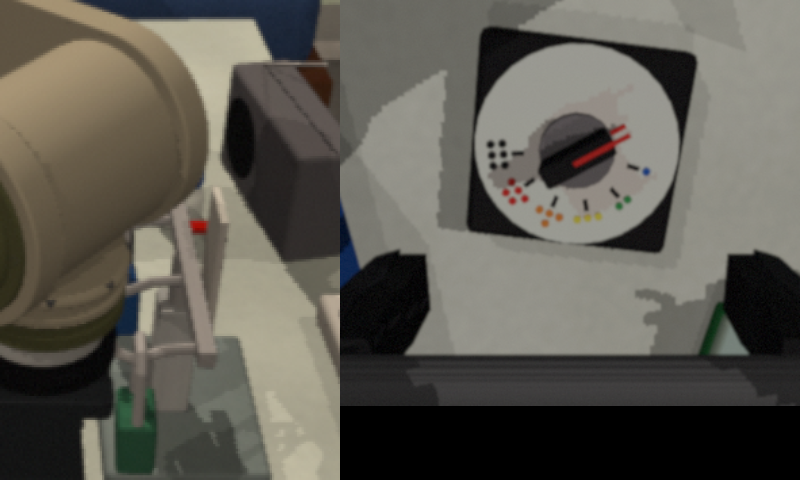

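Green hangs on hook 4 (135,430). Wrist crop: box corners (487,28), (697,55), (663,252), (468,232); pointer from (575,163) to (630,137); 4-dot tick (555,202), 3-dot tick (586,205).

Run:
```python
from h import *
import pickle
w=pickle.load(open('w6.pkl','rb'))
f=lambda u,v,z:at(w,(u-340)/1.353+150,v/1.353+100,z)
c=np.array([f(*p,.03) for p in((487,28),(697,55),(663,252),(468,232))])
ctr=c.mean(0);print(ctr,[np.linalg.norm(c[i]-c[i-1]).round(3) for i in range(4)])
t={6:(517,153),5:(530,182),4:(555,202),3:(586,205),2:(615,192),1:(632,167)}
ang=lambda v:np.arctan2(v[1],v[0])
m=dict(zip([1,2,3,4,5,6],[-1.375,-.825,-.275,.275,.825,1.375]))
z=[ang(f(*t[k],.03)-ctr)+m[k] for k in t];print('zero dir',np.round(z,3)); z0=np.mean(z)
a=f(575,163,.0675);b=f(630,137,.0675);print('ptr',a,b,ang(b-a), 'from axis',ang(b-ctr))
e=[ang(c[1]-c[0]),ang(c[2]-c[3]),ang(c[0]-c[3])-np.pi/2,ang(c[1]-c[2])-np.pi/2];print('box edges',e)
cu=z0-ang(b-a);print('dial now',cu,'turn ccw world needed',-(0.275-cu))
print('mark4 dir',z0-.275)
```

```text
[ 0.5503   -0.382575  0.03    ] [np.float64(0.132), np.float64(0.128), np.float64(0.131), np.float64(0.132)]
zero dir [-0.148 -0.162 -0.171 -0.199 -0.2   -0.215]
ptr [ 0.5512 -0.3849  0.0675] [ 0.5376 -0.3531  0.0675] 1.974928811783231 from axis 1.9776314470353733
box edges [np.float64(1.3996096960348414), np.float64(1.412380714714746), np.float64(1.3799230580914874), np.float64(1.4092981870411174)]
dial now -2.1574506679209673 turn ccw world needed -2.432450667920967
mark4 dir -0.4575218561377363
```

Run:
```python
from h import *
import pickle
w=pickle.load(open('w6.pkl','rb'));S=pickle.load(open('scene.pkl','rb'))
f=lambda u,v,z:at(w,(u-340)/1.353+150,v/1.353+100,z)
for z in(0,.1,.2): print(z,f(357,270,z),f(341,210,z),'scene',at(S,32,412,z),at(S,62,440,z),at(S,97,478,z))
```

```text
0 [ 0.6422 -0.5518  0.    ] [ 0.5948 -0.5556  0.    ] scene [ 0.4679 -0.5961  0.    ] [ 0.5457 -0.5704  0.    ] [ 0.639  -0.5455  0.    ]
0.1 [ 0.597  -0.5053  0.1   ] [ 0.5625 -0.5081  0.1   ] scene [ 0.5165 -0.5602  0.1   ] [ 0.5856 -0.5374  0.1   ] [ 0.6685 -0.5153  0.1   ]
0.2 [ 0.5518 -0.4587  0.2   ] [ 0.5302 -0.4605  0.2   ] scene [ 0.5651 -0.5242  0.2   ] [ 0.6255 -0.5044  0.2   ] [ 0.6979 -0.485   0.2   ]
```

```bash
python3 -m creep '0.1 0.1 -3 0 0 -0.18 -0.3;0.3 0.1 -6 0 0 -0.36 -0.3;0.3 0.1 -9 0 0 -0.54 -0.3;0.3 0.1 -11 0 0 -0.72 -0.3;0.3 0.1 -13 0 0 -0.9 -0.3;0.3 0.1 -13 0 0 -1.08 -0.3;0.3 0.1 -13 0 0 -1.12 -0.3;0.3 0.1 -13 0 0 -1.12 -0.3;0.3 0.1 -13 0 0 -1.12 -0.3;0.3 0.1 -13 0 0 -1.12 -0.3' 30
```

```text
clock: 24.55
tcp_pos: [0.5511, -0.3826, 0.0918]
ee_rot: [0.551, 0.834, -0.0, 0.0]
ft_force: [0.5, -0.8, 1.0]
finger_gap: 0.0571
finger_force: 0.0
```

```bash
python3 -m creep '0 0 -2.5 0 0 0 -0.3;0 0 -4.6 0 0 0 -0.3;0 0 -4.6 0 0 0 -0.3;0 0 -4.6 0 0 0 1;0 0 -4.6 0 0 0 1;0 0 -4.6 0 0 0 1;0 0 -4.6 0 0 0 1;0 0 -4.6 0 0 0 1;0 0 -4.6 0 0 -0.1 1;0 0 -4.6 0 0 -0.2 1' 20
python3 -m creep '0 0 0 0 0 -0.12 1;0 0 0 0 0 -0.24 1;0 0 0 0 0 -0.36 1;0 0 0 0 0 -0.48 1;0 0 0 0 0 -0.6 1;0 0 0 0 0 -0.72 1;0 0 0 0 0 -0.84 1;0 0 0 0 0 -0.96 1;0 0 0 0 0 -1.08 1;0 0 0 0 0 -1.2 1' 20
python3 -m creep '0 0 0 0 0 -0.12 1;0 0 0 0 0 -0.24 1;0 0 0 0 0 -0.36 1;0 0 0 0 0 -0.48 1;0 0 0 0 0 -0.6 1;0 0 0 0 0 -0.72 1;0 0 0 0 0 -0.84 1;0 0 0 0 0 -0.96 1;0 0 0 0 0 -1.02 1;0 0 0 0 0 -1.02 1' 20
python3 - <<'E'
from station import r
import numpy as np
from scipy.spatial.transform import Rotation as R
o=r.observe();M=R.from_quat(o['ee_rot']).as_matrix();print(np.arctan2(M[1,1],M[0,1]),o['joint_positions'][5])
E
```

```text
clock: 25.8
tcp_pos: [0.5505, -0.3827, 0.0459]
ee_rot: [0.633, 0.774, -0.0, -0.0]
ft_force: [-3.9, 0.6, 2.8]
finger_gap: 0.0139
finger_force: 20.0
clock: 27.05
tcp_pos: [0.5509, -0.3829, 0.0459]
ee_rot: [0.96, 0.281, -0.0, 0.0]
ft_force: [-2.7, -0.7, 2.2]
finger_gap: 0.0141
finger_force: 20.0
clock: 28.3
tcp_pos: [0.5509, -0.3832, 0.046]
ee_rot: [0.975, -0.222, -0.0, 0.0]
ft_force: [-2.7, -2.9, 2.4]
finger_gap: 0.0137
finger_force: 20.0
-2.0176487362045767 1.2345177267557028
```

Closing angle is -2.02 as intended. I release, rise, turn the wrist back and look.

```bash
python3 -m creep '0 0 0 0 0 0 -0.4;0 0 0 0 0 0 -0.4;0 0 0 0 0 0 -0.4;0 0 2 0 0 0 -0.4;0 0 7 0 0 0.18 -0.4;0 0 12 0 0 0.36 -0.4;0 0 17.6 0 0 0.54 -0.4;0 0 17.6 0 0 0.72 -0.4;0 0 17.6 0 0 0.9 -0.4;0 0 17.6 0 0 1.08 -0.4' 30
python3 -m creep '0 0 0 0 0 0.18 -0.4;0 0 0 0 0 0.36 -0.4;0 0 0 0 0 0.54 -0.4;0 0 0 0 0 0.72 -0.4;0 0 0 0 0 0.9 -0.4;0 0 0 0 0 1.08 -0.4;0 0 0 0 0 1.26 -0.4;0 0 0 0 0 1.44 -0.4;0 0 0 0 0 1.62 -0.4;0 0 0 0 0 1.62 -0.4' 30
python3 - <<'E'
from h import *
import pickle
o=r.observe();M=R.from_quat(o['ee_rot']).as_matrix();print(o['tcp_pos'],np.arctan2(M[1,1],M[0,1]),o['joint_positions'][5])
w=cam('wrist');pickle.dump(w,open('w7.pkl','wb'));s=cam('side');sc=cam('scene');pickle.dump(sc,open('sc7.pkl','wb'));pickle.dump(s,open('si7.pkl','wb'))
out=np.zeros((600,800,3),np.uint8)
out[:300,:340]=w['frame'][100:400,150:490]
out[:300,340:700]=cv2.resize(s['frame'][140:320,330:480],(360,300),interpolation=3)
out[300:600,:400]=cv2.resize(sc['frame'][110:320,280:560],(400,300),interpolation=3)
out[300:600,400:800]=cv2.resize(s['frame'][140:260,230:390],(400,300),interpolation=3)
cv2.imwrite('pics/d2.png',out)
E
```

```text
clock: 29.55
tcp_pos: [0.5512, -0.3824, 0.2218]
ee_rot: [0.949, 0.314, 0.0, -0.0]
ft_force: [-0.3, -0.6, 0.5]
finger_gap: 0.0616
finger_force: 0.0
clock: 30.8
tcp_pos: [0.5512, -0.3825, 0.2217]
ee_rot: [0.43, 0.903, 0.0, -0.0]
ft_force: [0.9, -0.1, 0.2]
finger_gap: 0.062
finger_force: 0.0
[ 0.55115722 -0.38250926  0.22168554] 0.6807064869074648 -1.4635004402813627
```

View pics/d2.png

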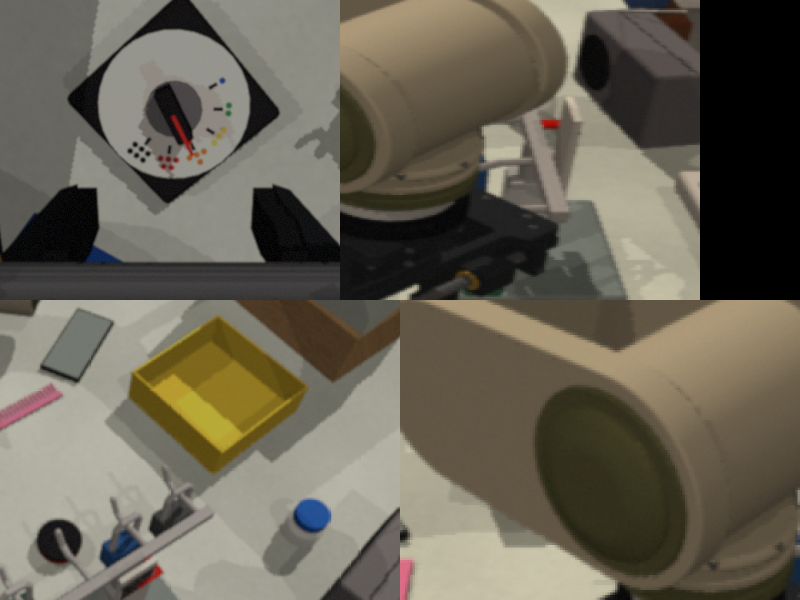

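The pointer is at the orange 4-dot mark (tip (192,155) in the top-left panel), and the locks still hang. Next I verify the angle numerically and fit the bin pose from its yellow silhouette.

```bash
cat > binfit.py <<'E'
from h import *
from scipy.optimize import minimize
def mask(c):
    h=cv2.cvtColor(c['frame'],cv2.COLOR_BGR2HSV)
    m=cv2.inRange(h,(18,150,40),(32,255,255))
    n,l,st,_=cv2.connectedComponentsWithStats(m); i=1+np.argmax(st[1:,4]); return (l==i).astype(np.uint8)
def hull(c,p):
    R2=R.from_euler('z',p[2]).as_matrix()
    P=[proj(c,R2@[a*.1,b*.1,z]+[p[0],p[1],0]) for a in(-1,1) for b in(-1,1) for z in(0,.065)]
    m=np.zeros((480,640),np.uint8); cv2.fillConvexPoly(m,np.round(cv2.convexHull(np.float32(P))*16).astype(np.int32),1,shift=4); return m
def fit(cs):
    ms=[]
    for c in cs:
        k=mask(c); q=np.zeros_like(k); cv2.fillConvexPoly(q,cv2.convexHull(cv2.findNonZero(k)),1); ms.append(q)
    f=lambda p:sum((hull(c,p)!=m).sum() for c,m in zip(cs,ms))
    b=min((minimize(f,[.51,.336,y],method='Nelder-Mead',options=dict(initial_simplex=np.array([[.51,.336,y],[.54,.336,y],[.51,.37,y],[.51,.336,y+.15]]))) for y in(-.15,0,.15)),key=lambda s:s.fun)
    return b.x.round(4),b.fun,[int(m.sum()) for m in ms]
E
python3 - <<'E'
from binfit import *
import pickle
L=lambda n:pickle.load(open(n,'rb'))
print(fit([L('scene.pkl'),L('side.pkl')]),fit([L('scene.pkl')]),fit([L('sc7.pkl')]))
w=L('w7.pkl')
a=at(w,150+172,100+115,.0675);b=at(w,150+192,100+154,.0675);print(a,b,np.arctan2((b-a)[1],(b-a)[0]))
E
```

```text
(array([0.5087, 0.3429, 0.0435]), np.float64(472.0), [7768, 5366]) (array([0.509 , 0.3435, 0.0664]), np.float64(302.0), [7768]) (array([0.5101, 0.3431, 0.0726]), np.float64(303.0), [7765])
[ 0.5488 -0.3832  0.0675] [ 0.5811 -0.3979  0.0675] -0.42709391100350125
```

```bash
python3 -m creep '0 0 4 0 0 0.18 -0.36;1 4 4 0 0 0.36 -0.36;3 9 4 0 0 0.54 -0.36;6 14 4 0 0 0.72 -0.36;8 19 4 0 0 0.842 -0.36;9.7 23.9 4 0 0 0.842 -0.36;9.7 23.9 4 0 0 0.842 -0.36;9.7 23.9 4 0 0 0.842 -0.36;9.7 23.9 4 0 0 0.842 -0.36;9.7 23.9 4 0 0 0.842 -0.36' 30
python3 - <<'E'
from h import *
o=r.observe();M=R.from_quat(o['ee_rot']).as_matrix();print(o['tcp_pos'],np.arctan2(M[1,1],M[0,1])-np.pi/2)
w=cam('wrist','w8.png');t=np.array(o['tcp_pos'])
for y in(-.0225,.0225): print(proj(w,[t[0],t[1]+y,.173]))
E
```

```text
clock: 32.2
tcp_pos: [0.6478, -0.1448, 0.2617]
ee_rot: [0.024, 1.0, -0.0, -0.0]
ft_force: [0.4, 1.2, -0.8]
finger_gap: 0.06
finger_force: 0.0
[ 0.64783201 -0.14476059  0.2617359 ] -0.04868357455841954
(np.float64(289.56455420898993), np.float64(243.54744318833144))
(np.float64(362.7161726446384), np.float64(240.15265453008888))
```

```bash
python3 - <<'E'
from h import *
w=r.read_camera('wrist');g=w['frame'].astype(int);t=r.observe()['tcp_pos']
m=((g[...,1]-g[...,2]>20)&(g[...,1]-g[...,0]>5)).astype(np.uint8)
n,l,st,_=cv2.connectedComponentsWithStats(m);i=1+np.argmax(st[1:,4]);print(st[i])
M=R.from_quat(r.observe()['ee_rot']).as_matrix()
for x,y,z in((-.015,-.025,.122),(-.015,.025,.122),(.015,-.025,.122),(.015,.025,.122),(-.015,-.025,.077)): 
    p=t+M@[-x,y,0];p[2]=z;print(np.round(proj(w,p)))
E
python3 -m creep '0 0 -4 0 0 0 -0.36;0 0 -8 0 0 0 -0.36;0 0 -12.1 0 0 0 -0.36;0 0 -12.1 0 0 0 -0.36;0 0 -12.1 0 0 0 -0.36;0 0 -12.1 0 0 0 1;0 0 -12.1 0 0 0 1;0 0 -12.1 0 0 0 1;0 0 -12.1 0 0 0 1;0 0 -12.1 0 0 0 1' 30
```

```text
[329 201  28  39 667]
[292. 201.]
[361. 201.]
[293. 241.]
[360. 241.]
[296. 191.]
clock: 33.55
tcp_pos: [0.648, -0.1437, 0.1408]
ee_rot: [0.023, 1.0, -0.0, -0.0]
ft_force: [-1.8, -0.1, 0.7]
finger_gap: 0.0439
finger_force: 29.8
```

```bash
python3 -m creep '0 0 1 0 0 0 1;0 0 2 0 0 0 1;0 0 3 0 0 0 1;0 0 3.4 0 0 0 1;-2 0.1 3.4 0 0 0 1;-4 0.2 3.4 0 0 0 1;-6.5 0.3 3.4 0 0 0 1;-10 0.4 5 0 0 0 1;-14.8 4 9 0 0 0 1;-14.8 8 11 0 0 0 1' 30
python3 - <<'E'
from binfit import *
s=r.read_camera('scene');print(fit([s]))
E
```

```text
clock: 34.8
tcp_pos: [0.4983, -0.0634, 0.2523]
ee_rot: [0.025, 1.0, -0.0, 0.0]
ft_force: [0.8, 0.3, -1.7]
finger_gap: 0.044
finger_force: 29.8
(array([0.5091, 0.3435, 0.0663]), np.float64(311.0), [7756])
```

```bash
python3 -m creep '0 5 0 0 0 0 1;-1 11 0 0 0 0 1;-1 17 0 0 0 0.05 1;-2 23 0 0 0 0.1 1;-3 29 0 0 0 0.1 1;-3.5 35 0 0 0 0.1 1;-3.5 41 0 0 0 0.1 1;-3.5 45 0 0 0 0.1 1;-3.5 45 0 0 0 0.1 1;-3.5 45 0 0 0 0.1 1' 30
python3 -m creep '0 0 -5 0 0 0 1;0 0 -10 0 0 0 1;0 0 -14 0 0 0 1;0 0 -16 0 0 0 1;0 0 -17.2 0 0 0 1;0 0 -18 0 0 0 1;0 0 -18 0 0 0 1;0 0 -18 0 0 0 1;0 0 -18 0 0 0 1;0 0 -18 0 0 0 1' 30
```

```text
clock: 36.1
tcp_pos: [0.4651, 0.3858, 0.2506]
ee_rot: [-0.027, 1.0, -0.0, -0.0]
ft_force: [-0.1, -1.1, -2.1]
finger_gap: 0.0441
finger_force: 29.8
clock: 37.35
tcp_pos: [0.4652, 0.3864, 0.0711]
ee_rot: [-0.027, 1.0, 0.0, 0.0]
ft_force: [0.3, -0.3, -2.1]
finger_gap: 0.0438
finger_force: 29.8
```

```bash
python3 -m creep '0 0 -0.2 0 0 0 1;0 0 -0.4 0 0 0 1;0 0 -0.4 0 0 0 -0.36;0 0 -0.4 0 0 0 -0.36;0 0 -0.4 0 0 0 -0.36;0 0 -0.4 0 0 0 -0.36;0 0 3 0 0 0 -0.36;0 0 9 0 0 0 -0.36;0 0 15 0 0 0 -0.36;0 0 19.1 0 0 0 -0.36' 30
python3 -m creep '2 -5 0 0 0 0 -0.36;4 -10 0 0 0 -0.05 -0.36;7 -15 0 0 0 -0.1 -0.36;10 -20 0 0 0 -0.1 -0.36;13 -25 0 0 0 -0.1 -0.36;16 -30 0 0 0 -0.1 -0.36;18 -34 0 0 0 -0.1 -0.36;19.1 -36.95 0 0 0 -0.1 -0.36;19.1 -36.95 0 0 0 -0.1 -0.36;19.1 -36.95 0 0 0 -0.1 -0.36' 30
python3 -m creep '0 0 -4 0 0 0 -0.36;0 0 -8 0 0 0 -0.36;0 0 -11.5 0 0 0 -0.36;0 0 -11.5 0 0 0 -0.36;0 0 -11.5 0 0 0 -0.36;0 0 -11.5 0 0 0 1;0 0 -11.5 0 0 0 1;0 0 -11.5 0 0 0 1;0 0 -11.5 0 0 0 1;0 0 -11.5 0 0 0 1' 30
```

```text
clock: 38.6
tcp_pos: [0.4651, 0.3865, 0.2647]
ee_rot: [-0.027, 1.0, 0.001, 0.001]
ft_force: [0.5, -0.0, -0.1]
finger_gap: 0.0602
finger_force: 0.0
clock: 39.85
tcp_pos: [0.6558, 0.0177, 0.2617]
ee_rot: [0.023, 1.0, 0.0, -0.0]
ft_force: [0.2, 0.4, 0.6]
finger_gap: 0.0597
finger_force: 0.0
clock: 41.1
tcp_pos: [0.6561, 0.0168, 0.1468]
ee_rot: [0.023, 1.0, -0.0, -0.0]
ft_force: [-0.5, -0.6, -0.3]
finger_gap: 0.0439
finger_force: 29.6
```

```bash
python3 -m creep '0 0 1 0 0 0 1;0 0 2 0 0 0 1;0 0 3 0 0 0 1;0 0 3.5 0 0 0 1;-2 0.1 3.5 0 0 0 1;-4 0.2 3.5 0 0 0 1;-6.5 0.3 3.5 0 0 0 1;-10 0.4 5 0 0 0 1;-14.8 2 9 0 0 0 1;-14.8 2 10.4 0 0 0 1' 30
python3 - <<'E'
from binfit import *
s=r.read_camera('scene');print(fit([s]))
E
```

```text
clock: 42.35
tcp_pos: [0.5062, 0.0377, 0.2534]
ee_rot: [0.023, 1.0, -0.0, 0.001]
ft_force: [0.1, -0.0, -2.4]
finger_gap: 0.0439
finger_force: 29.7
(array([0.5053, 0.3319, 0.0601]), np.float64(328.0), [7767])
```

```bash
python3 -m creep '0 5 0 0 0 0 1;0 10 0 0 0 0.05 1;2 15 0 0 0 0.1 1;3 20 0 0 0 0.1 1;4.2 25.4 0 0 0 0.1 1;4.2 25.4 0 0 0 0.1 1;4.2 25.4 0 0 0 0.1 1;4.2 25.4 -3 0 0 0.1 1;4.2 25.4 -8 0 0 0.1 1;4.2 25.4 -8 0 0 0.1 1' 30
python3 - <<'E'
from binfit import *
s=r.read_camera('scene');d=r.read_camera('side');print(fit([s]),fit([d]))
E
```

```text
clock: 43.65
tcp_pos: [0.5488, 0.2891, 0.168]
ee_rot: [-0.026, 1.0, -0.001, -0.004]
ft_force: [-1.0, -0.7, -1.9]
finger_gap: 0.0439
finger_force: 29.7
(array([0.5058, 0.3346, 0.0561]), np.float64(896.0), [7210]) (array([0.5018, 0.3334, 0.046 ]), np.float64(54.0), [5445])
```

```bash
python3 -m creep '-0.2 0 -3 0 0 0 1;-0.2 0 -6 0 0 0 1;-0.2 0 -8.5 0 0 0 1;-0.2 0 -9.7 0 0 0 1;-0.2 0 -10.4 0 0 0 1;-0.2 0 -10.4 0 0 0 1;-0.2 0 -10.4 0 0 0 -0.36;-0.2 0 -10.4 0 0 0 -0.36;-0.2 0 -10.4 0 0 0 -0.36;-0.2 0 -10.4 0 0 0 -0.36' 30
python3 -m creep '0 0 3 0 0 0 -0.36;0 0 9 0 0 0 -0.36;0 0 15 0 0 0 -0.36;0 0 19.5 0 0 0 -0.36;3 -5 19.5 0 0 -0.05 -0.36;5 -10 19.5 0 0 -0.1 -0.36;8 -15 19.5 0 0 -0.1 -0.36;11 -19.6 19.5 0 0 -0.1 -0.36;11 -19.6 19.5 0 0 -0.1 -0.36;11 -19.6 19.5 0 0 -0.1 -0.36' 30
python3 - <<'E'
from h import *
o=r.observe();print(o['tcp_pos'],o['ft_force'])
w=cam('wrist');t=o['tcp_pos']
m=((w['frame'].max(2)<75)).astype(np.uint8)
m[300:]=0;m[:,:200]=0;m[:,460:]=0
n,l,st,_=cv2.connectedComponentsWithStats(m);print(st[1:][st[1:,4]>300])
for x,y,z in((-.015,-.025,.135),(-.015,.025,.135),(.015,.025,.135),(-.015,-.025,.09)): print(np.round(proj(w,[t[0]+x,t[1]+y,z])))
E
```

```text
clock: 45.0
tcp_pos: [0.5481, 0.291, 0.0667]
ee_rot: [-0.027, 1.0, 0.0, -0.0]
ft_force: [0.2, 0.1, 0.0]
finger_gap: 0.0601
finger_force: 0.0
clock: 46.25
tcp_pos: [0.6578, 0.0954, 0.2616]
ee_rot: [0.023, 1.0, 0.0, -0.0]
ft_force: [0.0, 0.3, 0.7]
finger_gap: 0.0601
finger_force: 0.0
[0.6577925  0.09535702 0.26158288] [0.04359088 0.30907052 0.71549487]
[[ 200   69   35   75 1953]
 [ 288  207   34   47 1193]
 [ 325  206   32   48 1201]
 [ 200  213   52   73 1456]
 [ 200  284   50   16  572]
 [ 401  285   45   15  502]]
[289. 207.]
[361. 204.]
[362. 245.]
[294. 195.]
```

```bash
python3 -m creep '0 0 -4 0 0 0 -0.36;0 0 -8 0 0 0 -0.36;0 0 -10.8 0 0 0 -0.36;0 0 -10.8 0 0 0 -0.36;0 0 -10.8 0 0 0 -0.36;0 0 -10.8 0 0 0 1;0 0 -10.8 0 0 0 1;0 0 -10.8 0 0 0 1;0 0 -10.8 0 0 0 1;0 0 -10.8 0 0 0 1' 30
python3 -m creep '0 0 1 0 0 0 1;0 0 2 0 0 0 1;0 0 3 0 0 0 1;0 0 4.1 0 0 0 1;-2 0.1 4.1 0 0 0 1;-4 0.2 4.1 0 0 0 1;-6.5 0.3 4.1 0 0 0 1;-10 0.4 5 0 0 0 1;-14.8 0.4 9 0 0 0 1;-14.8 0.4 9.7 0 0 0 1' 30
python3 - <<'E'
from binfit import *
s=r.read_camera('scene');d=r.read_camera('side');print(fit([s]),fit([d]))
E
```

```text
clock: 47.55
tcp_pos: [0.658, 0.0947, 0.1537]
ee_rot: [0.023, 1.0, -0.0, -0.0]
ft_force: [-2.0, -1.3, 0.9]
finger_gap: 0.044
finger_force: 29.8
clock: 48.8
tcp_pos: [0.5086, 0.0992, 0.2543]
ee_rot: [0.023, 1.0, 0.0, 0.002]
ft_force: [0.3, -0.0, -3.9]
finger_gap: 0.0438
finger_force: 29.9
(array([0.5061, 0.3341, 0.0584]), np.float64(342.0), [7748]) (array([0.5015, 0.3333, 0.0504]), np.float64(50.0), [5448])
```

```bash
python3 -m creep '0 5 0 0 0 0 1;1 10 0 0 0 0.05 1;2 15 0 0 0 0.1 1;3 20 0 0 0 0.1 1;3.3 25 0 0 0 0.1 1;3.3 28.5 0 0 0 0.1 1;3.3 28.5 0 0 0 0.1 1;3.3 28.5 0 0 0 0.1 1;3.3 28.5 -3 0 0 0.1 1;3.3 28.5 -6 0 0 0.1 1' 30
python3 -m creep '0 0 -4 0 0 0 1;0 0 -8 0 0 0 1;0 0 -10.5 0 0 0 1;0 0 -11.7 0 0 0 1;0 0 -12.4 0 0 0 1;0 0 -12.4 0 0 0 1;0 0 -12.4 0 0 0 -0.36;0 0 -12.4 0 0 0 -0.36;0 0 -12.4 0 0 0 -0.36;0 0 -12.4 0 0 0 -0.36' 30
python3 -m creep '0 0 3 0 0 0 -0.36;0 0 9 0 0 0 -0.36;0 0 15 0 0 0 -0.36;0 0 20 0 0 0 -0.36;-5 -3 20 0 0 0 -0.36;-10 -6 20 0 0 0 -0.36;-14 -10 20 0 0 0 -0.36;-18 -12 20 0 0 0 -0.36;-18 -12 20 0 0 0 -0.36;-18 -12 20 0 0 0 -0.36' 30
python3 - <<'E'
from h import *
s=cam('scene');d=cam('side')
o=np.zeros((600,800,3),np.uint8)
o[:,:400]=cv2.resize(s['frame'][110:430,100:500],(400,600),interpolation=3) if 0 else 0
o[:320,:400]=s['frame'][110:430,100:500]
o[:300,400:800]=cv2.resize(d['frame'][140:260,230:390],(400,300),interpolation=3)
o[320:600,:400]=cv2.resize(s['frame'][115:240,360:500],(400,280))
o[300:600,400:800]=cv2.resize(d['frame'][320:480,190:400],(400,300),interpolation=3)
cv2.imwrite('pics/end.png',o)
E
```

```text
clock: 50.15
tcp_pos: [0.5436, 0.3826, 0.19]
ee_rot: [-0.026, 1.0, -0.0, 0.0]
ft_force: [0.4, 0.2, -5.0]
finger_gap: 0.0445
finger_force: 29.9
clock: 51.4
tcp_pos: [0.5432, 0.384, 0.0668]
ee_rot: [-0.027, 1.0, 0.0, 0.0]
ft_force: [1.7, 0.1, -1.0]
finger_gap: 0.0599
finger_force: 0.0
clock: 52.65
tcp_pos: [0.3639, 0.2642, 0.2671]
ee_rot: [-0.027, 1.0, 0.0, 0.001]
ft_force: [0.2, -0.1, -0.1]
finger_gap: 0.0599
finger_force: 0.0
```

View pics/end.png

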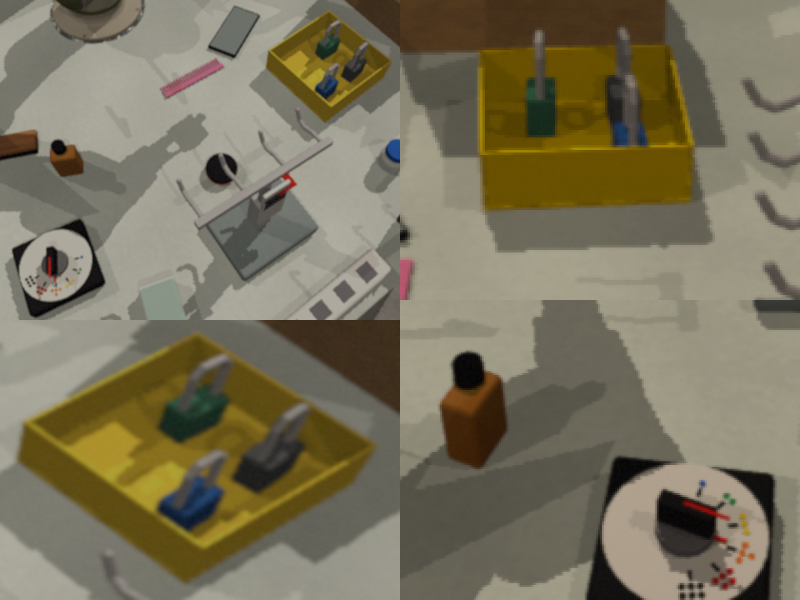

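All three padlocks stand in the bin, the balance is empty, the dial is at the 4-dot mark and the cologne is untouched. I'm handing in.

```bash
python3 -c "
from station import r
print(r.sign_off())"
```

```text
the job is handed in; nothing more can be done
None
```

I handed the job in, but the hand-in gave no verdict: all three padlocks present (blue, green, dark) were hung, the dial was turned to 4 dots, and the locks now stand in the yellow bin. In the last pictures the balance is empty and the cologne is upright and looks untouched.

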